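Clear the lever and feed the sample rack

ROBOT

A 6-joint arm with a two-finger parallel gripper is mounted at the origin on the work surface. World frame = base frame: x ahead of the robot, y to its left, z up, the work surface at z = 0. Lengths are in m, angles in rad, forces in N, time in s.
With the tool pointing down it reaches from about 0.425 to 1.125 m from the base axis. Payload 14.9 kg.
Tool frame: the origin (TCP) lies at the very end of the fingers, on their centre line; the grasp point (between the pads) lies 19 mm behind it; z points along the fingers, y is the line along which they close (so a half turn about z gives the same grasp; the last joint's range is limited). The gripper opens to 91 mm and grips with 3 to 60 N. Pads are 32 mm wide; open, the fingers measure 118 mm over their backs; the gripper's body (76 mm by 178 mm) begins 60 mm behind the grasp point.
Start: joints at [-0.033, 0.379, 1.734, -0, 1.028, -0.033], TCP at [0.7, -0, 0.214] pointing down, gripper open.
Joint ranges: [-2.77, 2.77], [-0.74, 2.19], [0, 2.66], [-1.06, 4.2], [0.31, 2.87], [-3.08, 3.08]. Speed limits (rad/s): [1.89, 1.89, 2.39, 3.14, 3.14, 3.14].

INTERFACE

Orientations are given as a 3x3 rotation matrix whose columns are the frame's x, y, z axes.
In Python, from rig import state, get_image, camera_model, hand_in gives the robot as it stands. The module is installed in compiled form; this text tells all that it offers.
- The arm moves only by the tool play_rows, never from a script. Its argument "targets" is text: rows parted by semicolons, each of 5 numbers parted by spaces: the shift along the tool's x, y, z in mm, then the turn about the tool's z in degrees, then the finger opening in mm, from 0 to 91.2. A call has 1 to 12 rows; each row shifts and turns the commanded pose from where the row before left it, along the tool's axes as they then stand; what a row does not reach is not made up. A row lasts 1/8 s, in which the tool goes at most 62.5 mm and 10.7 degrees, less where a joint would pass 70% of its speed; a pose out of reach is approached as far as the arm can. A call with a gripper value outside its range is refused whole. The fingers move at their own pace and stop on an object; "grip_force" is the grip in N (left out, the last holds). Time passes only in rows, so rows that do not move let the fingers close. It gives the time, the measured TCP pose, the force, the opening and the grip force at its end, in the units of the state.
- state(): the state, without advancing time (a new reading comes with each control period).
- get_image(name): name is "scene" or "side" or "wrist"; returns (picture, depth): 384x512x3 uint8, red, green, blue; 384x512 float32, m along the optical axis (not along the pixel's ray), 0 where there is no reading.
- camera_model(name): a dict with "camera_matrix" (3x3 intrinsics, pixels), "view" (4x4, takes a point from world to camera coordinates). Camera axes: x right, y down, z forward; pixel columns grow to the right and rows downward; lengths in m; the calibration is good to about 2 mm. A picture is of the moment at which its call begins: read the wrist's pose just before it. camera_model takes no time and is no camera call; for the wrist camera it gives the pose at the moment of the call.
- hand_in(): hands the job in; it is judged then, once.
The state is a dict: "time_s": time; "joints": joint angles; "joint_vel": joint speeds; "effort": joint torques, N m; "position": TCP position; "tcp_rot": TCP orientation; "ft_force": force on the tool from outside, world axes, zero at the start; "ft_torque": the same for the moment, N m; "finger_gap": finger opening in m; "finger_force": force on a finger pad.
Only numpy, scipy, OpenCV 4.12 (cv2) and the standard library are available. Lean on these libraries where they do the work, as an engineer would, in place of code of your own. Each camera call takes 0.05 s, during which the arm holds its last target. There are 200 camera calls.

TASK

The empty blue tube caddy has been left in the way of the rack feeder's orange lever: hang it by its handle on the steel hook and let go of it. Then push the lever round to its stop, pressing it firmly against the stop for a moment but without forcing it, so that it slides the sample rack along to the reading position, and let the lever spring back. Move the rack with the lever only, and leave the bottle, the jar and the green tip box as they are.

Things in the scene. Friction and masses are not known exactly. Their poses are not given: they have to be found in the camera images.
- feeder: cream rack feeder, fixed. Origin on the bench under the lane; rack is fed along its y. Base plate 10 mm thick, x -32 to 113, y -105 to 175 mm. Rails at x = +-22 mm, 26 mm high; end gate y 160 to 170 mm, 50 mm high; reader housing x 70 to 110, y 65 to 165 mm, 65 mm high, on the side away from the robot
- lever (a joint): angle of the sprung lever about a vertical axis: 0 at rest (arm points to the feeder's -x side, 0.45 rad towards its -y), growing as the handle swings towards the feeder's +y; rubber-buffered stop at 0.90 rad. 2 to 5 N at the handle move it; it springs back to 0 when released; pressing it home firmly means some 10 to 20 N against the stop
- lever_handle (a point): in the lever's upright orange handle, on its axis at 75 mm above the bench; the handle is a round post 20 mm across from 42 to 90 mm above the bench, 170 mm from the pivot; the steel arm under it, 12 mm wide, spans heights 30 to 40 mm. Moves with the lever
- lever_pivot (a point): on the lever's vertical hinge axis, 75 mm above the bench (x 66, y 0 mm in the feeder's frame)
- rack: loose grey rack, 24 x 100 x 45 mm, with five fixed capped tubes up to 91 mm above its underside, standing in the feeder's lane, 10 mm above the bench, long side along the lane. Origin at the centre of its underside. At the reading position its origin is at y = 98 mm or a little more in the feeder's frame
- caddy: loose empty blue tube caddy, 0.25 kg: tray 80 (x) x 76 (y) x 45 mm; two straps at y = +-41 mm carry a bar along y, 18 mm thick, 90 mm long, its underside 105 mm above the tray's underside (opening 74 mm wide). On the bar a white grip block 18 (x) x 50 (y) mm, top at 153 mm. Origin at the centre of its underside; the same turned by half a turn
- caddy_grip (a point): centre of the white grip block, 143 mm above the caddy's underside (10 mm below the block's top, 38 mm above the bar's underside)
- hook: hook stand, fixed. Origin on the bench; its round level arm, 10 mm thick, axis 190 mm high, runs along the stand's x from the post (14 mm thick, at x = 55 mm, 190 mm high) to x = -70 mm, then a tip turned up to x = -78 mm, 210 mm high. Base 130 x 120 x 12 mm
- hook_seat (a point): on top of the hook arm, 195 mm above the bench, x = -30 mm in the stand's frame: the middle of where the caddy's bar should rest, bar across the arm (along the stand's y)
- reagent: loose reagent bottle with orange cap, 52 mm across, 110 mm high, bystander; origin at the centre of its underside
- jar: loose jar with red cap, 48 mm across, 60 mm high, bystander; origin at the centre of its underside
- tipbox: loose green pipette-tip box 75 x 110 x 55 mm, bystander; origin at the centre of its underside

How it is judged:
On the way, in this order (a step that is already met when the one before it is completed fails the run):
1. the caddy hangs on the hook, upright, released by the gripper (contact force between caddy and hook above 1 N and height (world z) of caddy above 0.075 m and angle between caddy's own z axis and vertical below 0.25 rad and contact force between each of the fingers, the arm and caddy below 0.2 N and distance between caddy_grip and hook_seat below 0.075 m), for 0.3 s.
2. the lever is pressed firmly (7 N or more) against its stop, the rack at the reading position (value of joint lever above 0.87 rad and contact force between the fingers and feeder above 7 N and y of rack in the frame of feeder above 0.093 m), for 0.2 s.
At the end, for the whole second after the job is handed in: The caddy hangs still and upright (within 0.25 rad) by its bar on the hook, clear of the bench; the rack stands upright in the lane at the reading position (origin at y 93 to 115 mm in the feeder's frame); the lever has sprung back to rest (below 0.08 rad). Nothing else has been moved (value of joint lever below 0.08 rad and y of rack in the frame of feeder between 0.093 and 0.115 m and angle between rack's own z axis and vertical below 0.1 rad and height (world z) of rack below 0.014 m and contact force between caddy and hook above 1 N and height (world z) of caddy above 0.075 m and angle between caddy's own z axis and vertical below 0.25 rad and distance between caddy_grip and hook_seat below 0.075 m and linear speed of caddy below 0.05 m/s and linear speed of rack below 0.02 m/s); the robot touches nothing.
It fails at once if the robot touches the rack (contact force between any of the fingers, the arm and rack above 1 N).
It fails at once if the lever or feeder is forced with more than 35 N (contact force between any of the fingers, the arm and feeder above 35 N).
It fails at once if the caddy is shoved by the lever or knocked over (angle between caddy's own z axis and vertical above 0.7 rad or contact force between caddy and feeder above 1 N).
It fails at once if a bystander is moved by more than 25 mm or tipped (distance of any of reagent, jar, tipbox from where it was at the start of the episode above 0.025 m or angle between any of reagent, jar, tipbox's own z axis and vertical above 0.4 rad).
It also fails if it takes over 70 s, if anything falls off the work surface, if the arm or the gripper's body presses on something with over 40 N, if the wrist force passes 120 N, or if a joint passes its speed limit or range.

## Working session

There is one attempt and no reset: what is moved stays moved. The work goes in short steps, Python scripts to look and compute and a tool call to move; the robot and the scene stay as the last step left them, time stands still between calls to the robot, and variables do not carry over. Pictures are saved under pics/ and viewed, at most 10 in all, crops included, and the job is handed in when it is done.

Besides the shell and the picture viewer there is one more tool, called after "Call:" in YAML: its name, and indented under it one key for each argument. play_rows: Moves the arm, as the interface text tells. Its arguments: {"type":"object","properties":{"targets":{"type":"string"},"grip_force":{"type":"number"}},"required":["targets"]}

```bash
mkdir -p pics
cat > h.py <<'E'
import numpy as np, cv2
from rig import state, get_image, camera_model, hand_in
def cloud(name):
    m=camera_model(name); p,d=get_image(name)
    K=np.array(m["camera_matrix"]); V=np.array(m["view"])
    v,u=np.mgrid[0:384,0:512]
    c=np.stack([(u-K[0,2])/K[0,0]*d,(v-K[1,2])/K[1,1]*d,d],-1)
    w=(c-V[:3,3])@V[:3,:3]
    w[d<=0]=np.nan
    return p,w
E
python3 - <<'E'
from h import *
ims=[]
for n in ["scene","side"]:
    p,w=cloud(n); np.savez(f"{n}.npz",p=p,w=w); ims.append(p[:,:,::-1])
    m=camera_model(n);V=np.array(m["view"]);print(n,-V[:3,:3].T@V[:3,3],V[2,:3])
for n,i in zip("ab",ims): cv2.imwrite(f"pics/{n}.png",cv2.resize(i,(800,600)))
print(state())
E
```

```text
scene [ 1.1175976  -0.76253896  0.69504915] [-0.52188029  0.6677647  -0.53078364]
side [ 0.01730761 -0.72279765  0.69148261] [ 0.52892233  0.66202543 -0.53100236]
{'time_s': 0.1, 'joints': array([-3.33000499e-02,  3.79348325e-01,  1.73467974e+00, -1.11873123e-05,
        1.02850943e+00, -3.32845650e-02]), 'joint_vel': array([ 7.45439498e-04, -3.46517530e-04, -6.55926530e-04,  5.88206199e-05,
       -4.17453188e-04,  3.21835470e-05]), 'effort': array([ 8.27948297e-04, -7.65040755e+01, -4.35293305e+01,  6.52666739e-02,
        3.98717879e-02, -7.94045559e-05]), 'position': array([6.99667942e-01, 2.75455252e-06, 2.13380418e-01]), 'tcp_rot': array([[ 9.71701250e-06,  9.99999554e-01, -9.44636898e-04],
       [ 1.00000000e+00, -9.69634770e-06,  2.18804969e-05],
       [ 2.18713277e-05, -9.44637110e-04, -9.99999554e-01]]), 'ft_force': array([-0.28050579, -0.36500955,  0.29637961]), 'ft_torque': array([-0.00458345, -0.05126979, -0.01051216]), 'finger_force': 0.0, 'finger_gap': 0.09079016560032446}
```

View pics/a.png

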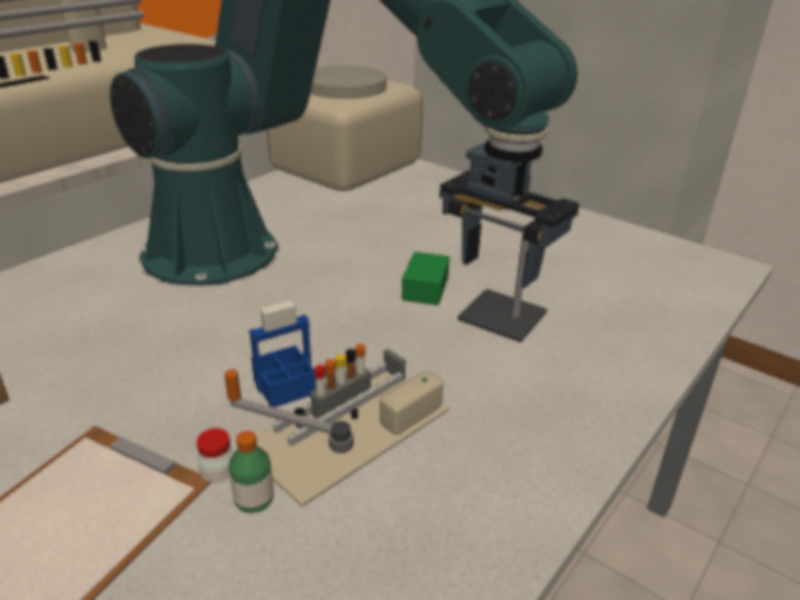

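View pics/b.png

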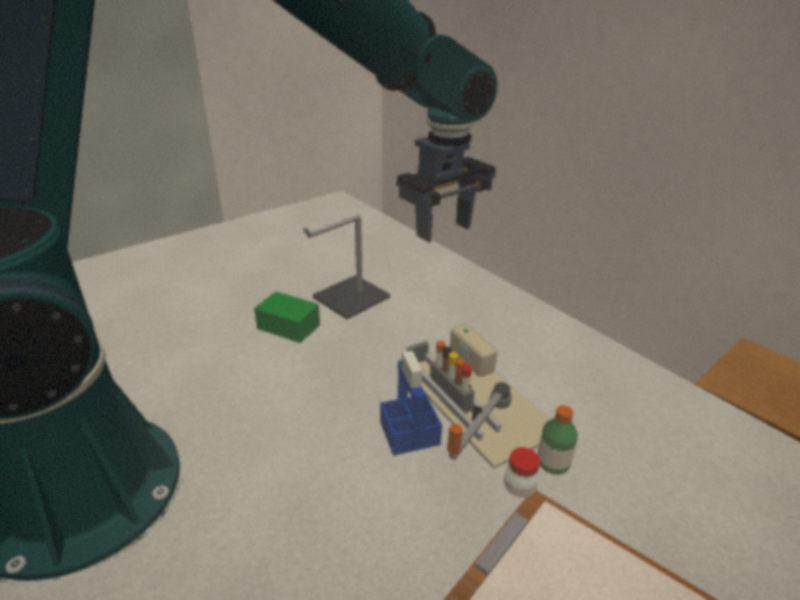

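The scene view (800x600 px) shows the caddy grip at (279,316), lever handle at (232,385), pivot at (341,432) and hook post at (520,280). In the side view the grip is at (411,368), the handle at (456,438), and the hook arm runs from (308,233) to (358,218). Next I'll measure these from the depth clouds.

Run:
```python
import numpy as np,cv2
S=800/512
def rep(t,q):
    if len(q)<4: print(t,len(q));return
    (c,s,a)=cv2.minAreaRect((q[:,:2]*1000).astype(np.float32))
    print(t,len(q),'med',np.median(q,0).round(4),'zr',np.percentile(q[:,2],[2,98]).round(3),'rect',np.round(c,1),np.round(s,1),round(a,1))
for n,boxes in {"scene":dict(caddy=(240,295,325,410),white=(255,298,302,335),handle=(222,365,243,405),hook=(455,215,550,340),feeder=(225,330,455,505),green=(395,245,455,305)),
 "side":dict(caddy=(375,345,445,455),white=(398,345,425,390),handle=(446,420,466,460),hook=(300,210,395,320),feeder=(395,320,560,470),green=(250,285,325,345))}.items():
    f=np.load(n+".npz");p,w=f["p"],f["w"]; H=cv2.cvtColor(p,cv2.COLOR_RGB2HSV).astype(int)
    h,s,v=H[...,0],H[...,1],H[...,2]
    def g(b,m):
        x0,y0,x1,y1=[int(k/S) for k in boxes[b]]; M=np.zeros_like(m);M[y0:y1,x0:x1]=1
        q=w[M&m]; return q[~np.isnan(q[:,0])]
    z=w[...,2]
    blue=(abs(h-112)<12)&(s>120)
    print(n);rep("blue all",g("caddy",blue)); rep("bar",g("caddy",blue&(z>.112)&(z<.13)));rep("tray",g("caddy",blue&(z<.05)&(z>.035)))
    rep("white",g("white",(s<70)&(v>120)&(z>.11)&(z<.17))); rep("whitetop",g("white",(s<70)&(v>120)&(z>.148)&(z<.17)))
    rep("handle",g("handle",(h<15)&(s>120)&(z>.04)&(z<.1)));rep("handletop",g("handle",(h<15)&(s>120)&(z>.083)&(z<.1)))
    rep("hookarm",g("hook",(z>.18)&(z<.2)&(s<90)));rep("hooktip",g("hook",(z>.2)&(z<.215)&(s<90)));rep("post",g("hook",(z>.03)&(z<.17)&(s<90)));rep("hookbase",g("hook",(z>.007)&(z<.02)&(v<110)))
    rep("plate",g("feeder",(abs(h-22)<8)&(s>40)&(z>.006)&(z<.015)));rep("housing",g("feeder",(z>.06)&(z<.07)&(h>15)&(h<32)&(s>30)));rep("green",g("green",(abs(h-60)<15)&(s>100)&(z>.05)))
    rep("rail",g("feeder",(z>.022)&(z<.03)&(s<50))); rep("rack", g("feeder",(z>.05)&(z<.06)&(s<50)))
    print(H[int(400/S),int(425/S)] if n=="scene" else '')
```

```text
scene
blue all 1297 med [ 0.4627 -0.2119  0.0355] zr [0.007 0.12 ] rect [ 454.7 -209.3] [87.  83.8] 71.9
bar 121 med [ 0.459  -0.216   0.1166] zr [0.113 0.122] rect [ 457.6 -209.9] [86.6 14.2] 67.0
tray 379 med [ 0.463  -0.2092  0.0401] zr [0.035 0.048] rect [ 454.2 -209.7] [84.8 82.3] 69.0
white 336 med [ 0.4585 -0.2117  0.1427] zr [0.121 0.155] rect [ 454.8 -206.5] [71.9 20.5] 70.3
whitetop 122 med [ 0.4557 -0.2091  0.1528] zr [0.148 0.155] rect [ 454.2 -207.5] [48.2 20. ] 70.8
handle 143 med [ 0.4632 -0.3101  0.0726] zr [0.045 0.092] rect [ 459.6 -307.9] [17.  14.3] 36.2
handletop 44 med [ 0.4613 -0.3084  0.0895] zr [0.084 0.093] rect [ 459.4 -308. ] [16.4 14.2] 36.2
hookarm 23 med [0.6085 0.1939 0.1955] zr [0.187 0.197] rect [599.1 195.5] [65.1  8.8] 3.0
hooktip 7 med [0.6531 0.0044 0.2139] zr [0.213 0.215] rect [700.6   4.8] [31.  98.6] 86.4
post 197 med [0.6369 0.1929 0.0985] zr [0.032 0.167] rect [636.8 194.1] [13.8 11.9] 25.6
hookbase 969 med [0.6129 0.1836 0.0128] zr [0.008 0.016] rect [612.1 191.6] [128.9 119.5] 5.4
plate 2925 med [ 0.616  -0.2812  0.0103] zr [0.007 0.013] 
[... 1260 characters left out ...]
 rect [501.7 178.3] [3.2 8.9] 56.4
post 164 med [0.6307 0.1913 0.0975] zr [0.032 0.166] rect [558.3 184.6] [162.3  42.9] 17.7
hookbase 669 med [0.6002 0.1839 0.0125] zr [0.008 0.015] rect [608.1 191.6] [129.4 120.4] 6.6
plate 1753 med [ 0.5905 -0.2941  0.0105] zr [0.008 0.013] rect [ 593.6 -233.7] [311.9 146. ] 82.8
housing 315 med [ 0.6488 -0.1554  0.0648] zr [0.061 0.068] rect [ 602.5 -231.8] [290.  115.5] 79.7
green 449 med [0.4385 0.1689 0.0556] zr [0.051 0.058] rect [440.9 172.6] [ 71.6 107.3] 25.0
rail 356 med [ 0.5484 -0.2317  0.0263] zr [0.022 0.03 ] rect [ 560.1 -240.6] [312.  145.9] 69.8
rack 204 med [ 0.5542 -0.1923  0.0543] zr [0.05  0.059] rect [ 536.4 -232.9] [322.6 153.5] 76.0
```

Call:
play_rows:
  targets: "-26 -31 0 0 91;-26 -31 0 0 91;-26 -31 0 0 91;-26 -31 0 0 91;-26 -31 0 0 91;-26 -31 0 0 91;-26 -31 0 0 91;-26 -30 0 0 91;0 0 0 10 91;0 0 0 10 91;0 0 0 0 91;0 0 0 0 91"

```text
time_s: 1.6
position: [0.453, -0.2079, 0.2138]
tcp_rot: [[0.338, 0.941, -0.0], [0.941, -0.338, 0.0], [0.0, -0.0, -1.0]]
ft_force: [0.8, -0.5, -0.4]
finger_gap: 0.0909
finger_force: 0.0
```

Run:
```python
from h import *
s=state();print(s["position"],s["tcp_rot"])
p,w=cloud("wrist");np.savez("w.npz",p=p,w=w);cv2.imwrite("pics/w.png",p[:,:,::-1])
H=cv2.cvtColor(p,cv2.COLOR_RGB2HSV).astype(int);z=w[...,2]
q=w[(H[...,1]<70)&(z>.148)&(z<.16)&(abs(w[...,0]-.453)<.05)&(abs(w[...,1]+.208)<.05)]
print(len(q),np.median(q,0),cv2.minAreaRect((q[:,:2]*1000).astype(np.float32)))
```

```text
[ 0.45297634 -0.2079028   0.213825  ] [[ 3.38140008e-01  9.41095790e-01 -2.23329299e-04]
 [ 9.41095816e-01 -3.38139993e-01  1.02689017e-04]
 [ 2.11236340e-05 -2.44897533e-04 -9.99999970e-01]]
1363 [ 0.45315951 -0.20553863  0.15268449] ((452.6517028808594, -207.0186309814453), (50.05596923828125, 17.973148345947266), 68.91498565673828)
```

View pics/w.png

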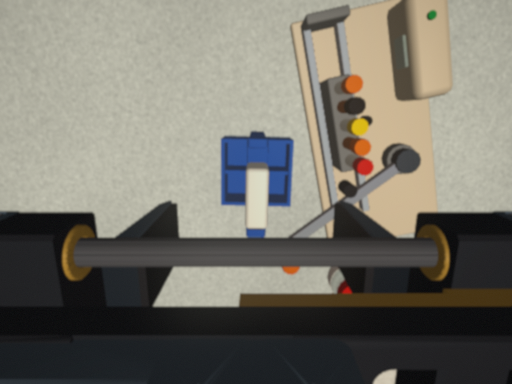

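The wrist view shows the block from (257,165) to (257,230), centred between the fingers; measured centre (453,-208), 69.5°, top at 153 mm. Next: descend, grip and lift.

Call:
play_rows:
  targets: "0 0 22 0.3 91;0 0 22 0 91;0 0 22 0 91;0 0 20 0 91;0 0 0 0 10;0 0 0 0 10;0 0 0 0 10;0 0 0 0 10;0 0 0 0 10;0 0 0 0 10"
  grip_force: 35

```text
time_s: 2.9
position: [0.4531, -0.208, 0.1281]
tcp_rot: [[0.347, 0.938, 0.0], [0.938, -0.347, -0.0], [-0.0, 0.0, -1.0]]
ft_force: [-0.1, 0.0, -0.9]
finger_gap: 0.0343
finger_force: 0.0
```

Call:
play_rows:
  targets: "0 0 0 0 10;0 0 0 0 10;0 0 0 0 10;0 0 -10 0 10;0 0 -20 0 10;0 0 -30 0 10;0 0 -30 0 10;0 0 -25 0 10;0 0 -10 0 10;0 0 0 0 10"

```text
time_s: 4.15
position: [0.453, -0.208, 0.2532]
tcp_rot: [[0.347, 0.938, 0.001], [0.938, -0.347, -0.0], [-0.0, 0.001, -1.0]]
ft_force: [0.3, -0.2, -3.6]
finger_gap: 0.0179
finger_force: 35.0
```

Call:
play_rows:
  targets: "15 -6 0 0 10;30 -12 0 0 10;40 -16 0 0 10;45 -18 0 0 10;45 -18 0 0 10;45 -18 0 0 10;45 -18 0 0 10;40 -16 0 0 10;30 -12 0 0 10;15 -6 0 0 10;6 -2 0 0 10;0 0 0 0 10"

```text
time_s: 5.65
position: [0.4432, 0.1749, 0.2526]
tcp_rot: [[0.347, 0.938, -0.0], [0.938, -0.347, -0.0], [-0.0, -0.0, -1.0]]
ft_force: [-0.7, 0.2, -3.8]
finger_gap: 0.0177
finger_force: 35.0
```

Call:
play_rows:
  targets: "0 0 0 -6 10;0 0 0 -8 10;0 0 0 -7 10;0 0 0 -4.7 10;0 0 0 0 10;0 0 0 0 10"

```text
time_s: 6.4
position: [0.4434, 0.1746, 0.2529]
tcp_rot: [[-0.091, 0.996, 0.0], [0.996, 0.091, -0.0], [-0.0, 0.0, -1.0]]
ft_force: [-0.1, 1.1, -2.5]
finger_gap: 0.0176
finger_force: 35.0
```

Run:
```python
from h import *
for n in ["scene","side"]:
    p,w=cloud(n);np.savez(n+"2.npz",p=p,w=w)
    H=cv2.cvtColor(p,cv2.COLOR_RGB2HSV).astype(int);z=w[...,2];h,s=H[...,0],H[...,1]
    for t,m in dict(bar=(abs(h-112)<12)&(s>120)&(z>.2)&(z<.26)&(w[...,1]>.1),tray=(abs(h-112)<12)&(s>120)&(z>.11)&(z<.175)&(w[...,1]>.1),arm=(s<90)&(z>.183)&(z<.199)&(w[...,0]>.495)&(w[...,0]<.65)&(abs(w[...,1]-.19)<.03)).items():
        q=w[m];print(n,t,len(q),np.percentile(q[:,2],[1,50,99]).round(3) if len(q) else '',np.round(np.median(q,0),3),cv2.minAreaRect((q[:,:2]*1000).astype(np.float32)) if len(q)>4 else '')
    # post axis fit
    if n=="side": cv2.imwrite("pics/c.png",cv2.resize(p[100:260,150:320,::-1],(800,600)))
```

```text
scene bar 153 [0.201 0.234 0.247] [0.449 0.14  0.234] ((447.1282043457031, 173.08792114257812), (21.93532371520996, 89.30622863769531), 5.160083293914795)
scene tray 647 [0.13  0.157 0.173] [0.455 0.147 0.157] ((445.8332214355469, 172.57659912109375), (80.61788940429688, 88.47846221923828), 4.286338806152344)
scene arm 184 [0.185 0.193 0.198] [0.581 0.188 0.193] ((574.3822631835938, 188.08932495117188), (136.17425537109375, 14.036975860595703), 7.079904556274414)
side bar 146 [0.201 0.234 0.248] [0.439 0.14  0.234] ((439.6343994140625, 170.349609375), (14.676114082336426, 87.88982391357422), 6.628109455108643)
side tray 582 [0.133 0.158 0.173] [0.435 0.151 0.158] ((441.55853271484375, 171.3567657470703), (80.46870422363281, 88.15080261230469), 5.047712802886963)
side arm 119 [0.184 0.193 0.198] [0.571 0.186 0.193] ((569.2216796875, 186.48118591308594), (137.75631713867188, 10.991744995117188), 6.139667987823486)
```

View pics/c.png

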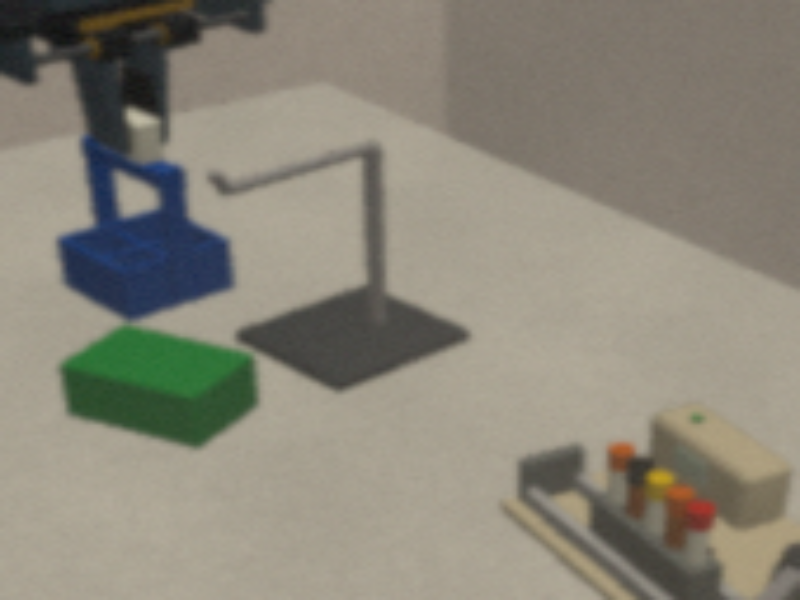

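The crop shows the caddy upright, its opening (90-180,200) facing the hook tip at (215,180), level with the arm. Sliding it on.

Call:
play_rows:
  targets: "0 8 0 0 10;0 16 0 0 10;0 20 0 0 10;0 20 0 0 10;0 18 0 0 10;0 14 0 0 10;0 9 0 0 10;0 0 0 0 10;0 0 10 0 10;0 0 12 0 10;0 0 7 0 10;0 0 2 0 10"

```text
time_s: 8.0
position: [0.5475, 0.185, 0.2212]
tcp_rot: [[-0.094, 0.996, -0.001], [0.996, 0.094, -0.0], [-0.0, -0.001, -1.0]]
ft_force: [0.5, 0.4, -3.8]
finger_gap: 0.0179
finger_force: 35.0
```

Call:
play_rows:
  targets: "0 0 1.5 0 10;0 0 1.5 0 10;0 0 0 0 10"

```text
time_s: 8.38
position: [0.5479, 0.1851, 0.219]
tcp_rot: [[-0.094, 0.996, 0.0], [0.996, 0.094, 0.0], [0.0, 0.0, -1.0]]
ft_force: [0.0, -0.4, -3.1]
finger_gap: 0.018
finger_force: 35.0
```

Call:
play_rows:
  targets: "0 0 1 0 10;0 0 0 0 10;0 0 1 0 10;0 0 0 0 10"

```text
time_s: 8.88
position: [0.548, 0.1851, 0.2176]
tcp_rot: [[-0.094, 0.996, 0.0], [0.996, 0.094, 0.0], [0.0, 0.0, -1.0]]
ft_force: [-3.8, -0.9, 5.3]
finger_gap: 0.0175
finger_force: 35.0
```

Contact made (vertical force flipped to +5 N). Release and rise.

Call:
play_rows:
  targets: "0 0 0 0 22;0 0 0 0 26;0 0 0 0 36;0 0 0 0 46;0 0 0 0 50;0 0 0 0 50;0 0 -10 0 50;0 0 -20 0 50;0 0 -30 0 50;0 0 -30 0 50;0 0 0 0 50;0 0 0 0 50"

```text
time_s: 10.38
position: [0.5477, 0.185, 0.3072]
tcp_rot: [[-0.094, 0.996, 0.0], [0.996, 0.094, 0.0], [0.0, 0.0, -1.0]]
ft_force: [-0.0, 0.0, -0.2]
finger_gap: 0.0503
finger_force: 0.0
```

Run:
```python
from h import *
S=800/512
def rep(t,q):
    if len(q)<5: print(t,len(q));return
    (c,s,a)=cv2.minAreaRect((q[:,:2]*1000).astype(np.float32))
    print(t,len(q),'med',np.median(q,0).round(4),'zr',np.percentile(q[:,2],[2,98]).round(3),'rect',np.round(c,1),np.round(s,1),round(a,1))
P=[]
for n in ["scene","side"]:
    p,w=cloud(n);np.savez(n+"3.npz",p=p,w=w);print(n)
    H=cv2.cvtColor(p,cv2.COLOR_RGB2HSV).astype(int);z=w[...,2];h,s,v=H[...,0],H[...,1],H[...,2]
    x,y=w[...,0],w[...,1]; blue=(abs(h-112)<12)&(s>120)
    F=(x>.4)&(x<.75)&(y>-.42)&(y<-.03)
    rep("tray",w[blue&(z>.08)&(z<.15)]);rep("bar",w[blue&(z>.19)&(z<.23)])
    rep("white",w[(s<70)&(z>.22)&(z<.25)&(abs(x-.548)<.05)&(abs(y-.185)<.05)&(v>120)])
    rep("plate",w[F&(h>14)&(h<28)&(s>50)&(z>.006)&(z<.014)&(v>60)])
    rep("housing",w[F&(h>14)&(h<28)&(s>50)&(z>.058)&(z<.07)&(x>.6)])
    rep("handle",w[F&(h<15)&(s>120)&(z>.083)&(z<.1)&(x<.49)])
    rep("red",w[F&((h<6)|(h>174))&(s>150)&(z>.05)&(z<.07)&(y<-.3)])
    rep("bottlecap",w[F&(h<15)&(s>120)&(z>.1)&(z<.115)&(y<-.3)])
    rep("pivot",w[F&(s<60)&(z>.035)&(z<.08)&(x>.59)&(x<.66)&(y<-.22)&(y>-.29)])
    rep("arm",w[F&(s<70)&(z>.034)&(z<.044)&(x>.47)&(x<.60)&(y<-.24)&(y>-.32)])
    rep("tubes",w[F&(z>.09)&(z<.105)&(x>.5)&(x<.62)&(y>-.27)])
    P.append(p[:,:,::-1])
cv2.imwrite("pics/d.png",np.hstack([cv2.resize(P[0][100:340,80:380],(400,600)),cv2.resize(P[1][100:340,150:400],(400,600))]))
```

```text
scene
tray 708 med [0.5571 0.1577 0.1225] zr [0.095 0.144] rect [550.2 185.4] [79.9 90.8] 4.0
bar 79 med [0.555  0.1511 0.2042] zr [0.192 0.211] rect [554.5 183.3] [86.9 15.6] 88.3
white 123 med [0.5531 0.1705 0.2392] zr [0.221 0.245] rect [549.  184.8] [20.4 54.3] 3.2
plate 2845 med [ 0.6171 -0.2827  0.0102] zr [0.007 0.013] rect [ 594.1 -248.3] [345.4 146.8] 82.8
housing 499 med [ 0.6616 -0.1493  0.0646] zr [0.059 0.068] rect [ 642.8 -234.1] [282.2  41. ] 80.3
handle 45 med [ 0.4603 -0.3085  0.0891] zr [0.083 0.092] rect [ 459.7 -307.4] [15.9 14.6] 30.8
red 273 med [ 0.5227 -0.3928  0.0597] zr [0.051 0.062] rect [ 520.1 -390. ] [39.6 39.7] 8.1
bottlecap 123 med [ 0.5967 -0.3935  0.1095] zr [0.101 0.112] rect [ 594.2 -392.2] [23.  20.6] 42.4
pivot 155 med [ 0.6163 -0.2568  0.0426] zr [0.036 0.046] rect [ 611.6 -253.4] [44.2 25.1] 4.0
arm 363 med [ 0.5421 -0.2787  0.04  ] zr [0.034 0.043] rect [ 533.2 -274.8] [136.8  26.7] 19.7
tubes 242 med [ 0.5624 -0.1917  0.0999] zr [0.09  0.103] rect [ 561.2 -188.4] [91.  16.8] 81.5
side
tray 300 med [0.54   0.1833 0.1271] zr [0.103 0.145] rect 
[... 267 characters left out ...]
[ 592.2 -249.8] [346.7 146.7] 82.8
housing 293 med [ 0.6495 -0.1509  0.0646] zr [0.059 0.068] rect [ 654.6 -143.5] [97.8 40.2] 82.3
handle 56 med [ 0.4544 -0.3094  0.0896] zr [0.083 0.091] rect [ 456.5 -308.5] [18.9 16.9] 20.2
red 238 med [ 0.5132 -0.3937  0.0602] zr [0.052 0.063] rect [ 515.2 -391.2] [42.7 37.9] 39.7
bottlecap 84 med [ 0.5876 -0.3942  0.1094] zr [0.101 0.112] rect [ 591.  -393.2] [22.6 20.7] 31.7
pivot 97 med [ 0.6115 -0.2578  0.0431] zr [0.036 0.047] rect [ 610.1 -254.5] [42.1 26.3] 4.6
arm 230 med [ 0.5415 -0.2791  0.0404] zr [0.035 0.043] rect [ 531.  -269.3] [137.4  37.5] 18.5
tubes 177 med [ 0.5567 -0.1933  0.1   ] zr [0.091 0.104] rect [ 558.8 -190.7] [91.8 17. ] 83.3
```

View pics/d.png

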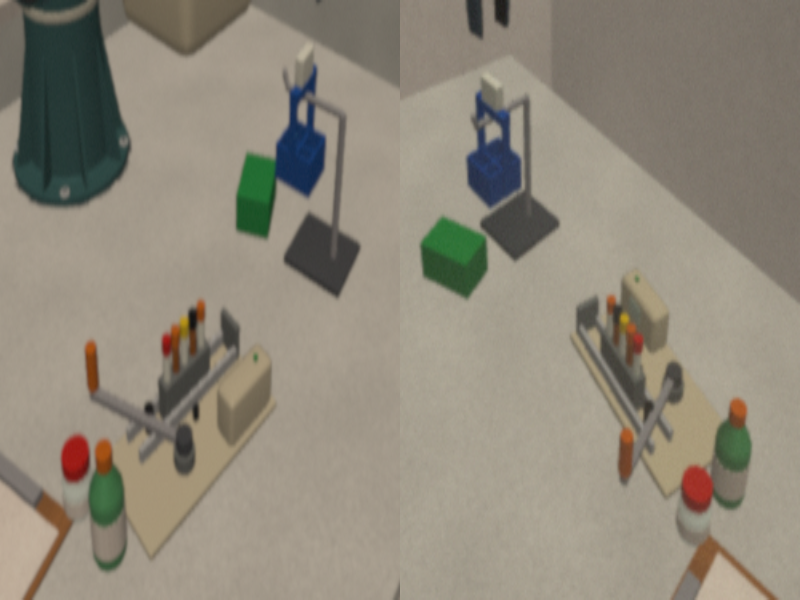

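The views show the caddy hanging upright on the hook (scene crop 300,150; side crop 495,165), the lever free, and the handle at (458,-308) mm. Moving to a spot behind the handle.

Call:
play_rows:
  targets: "-20 -5 0 0 10;-40 -10 0 0 0;-50 -12.4 0 0 0;-50 -12.4 0 0 0;-50 -12.4 0 0 0;-50 -12.4 0 0 0;-50 -12.4 0 0 0;-50 -12.4 0 0 0;-50 -12.4 0 0 0;-50 -12.4 0 0 0;-35 -9 0 0 0;-19 -5 0 0 0"

```text
time_s: 11.98
position: [0.4673, -0.3405, 0.3064]
tcp_rot: [[-0.092, 0.996, -0.001], [0.996, 0.092, 0.001], [0.001, -0.001, -1.0]]
ft_force: [0.0, 0.2, -0.0]
finger_gap: 0.0002
finger_force: 0.0
```

Call:
play_rows:
  targets: "0 0 0 -10.3 0;0 0 0 -10.3 0;0 0 0 -10.3 0;0 0 0 -10.3 0;0 0 0 -10.3 0;0 0 0 -10.3 0;0 0 0 -10.3 0;0 0 0 -10.3 0;0 0 0 -10.3 0;0 0 0 -10.3 0;0 0 0 0 0;0 0 0 0 0"

```text
time_s: 13.48
position: [0.4684, -0.3386, 0.3068]
tcp_rot: [[-0.95, -0.312, -0.0], [-0.312, 0.95, 0.0], [0.0, 0.0, -1.0]]
ft_force: [0.7, 0.8, -0.3]
finger_gap: 0.0003
finger_force: 0.0
```

Run:
```python
from h import *
s=state();print(s["joints"],s["position"],s["finger_gap"]);R=s["tcp_rot"];print(R)
V=np.array(camera_model("wrist")["view"]);print("cam in tool",R.T@(-V[:3,:3].T@V[:3,3]-s["position"]))
p,w=cloud("wrist");H=cv2.cvtColor(p,cv2.COLOR_RGB2HSV).astype(int);z=w[...,2]
q=w[(H[...,0]<15)&(H[...,1]>120)&(z>.083)&(z<.1)&(w[...,0]<.5)]
if len(q)>5:print("handle",cv2.minAreaRect((q[:,:2]*1000).astype(np.float32)))
cv2.imwrite("pics/e.png",p[:,:,::-1])
```

```text
[-6.66134697e-01  8.54295926e-02  1.91902620e+00 -5.99238763e-06
  1.13745236e+00 -2.55419410e+00] [ 0.46844978 -0.3385593   0.30680617] 0.0003273054968530308
[[-9.50091997e-01 -3.11969764e-01 -2.51414372e-04]
 [-3.11969813e-01  9.50091995e-01  1.90689854e-04]
 [ 1.79377314e-04  2.59606599e-04 -9.99999950e-01]]
cam in tool [ 0.06842237  0.00071297 -0.17075953]
handle ((455.34918212890625, -306.9963684082031), (17.745098114013672, 17.344560623168945), 64.54417419433594)
```

View pics/e.png

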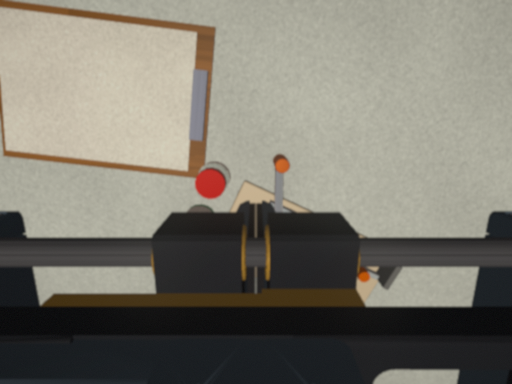

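The wrist view shows the handle at (281,165), the jar at (211,182) off to the side, and free bench below the fingers. Descending to a TCP height of 60 mm.

Call:
play_rows:
  targets: "1.5 0 20 0 0;0 0 40 0 0;0 0 45 0 0;0 0 45 0 0;0 0 40 0 0;0 0 30 0 0;0 0 20 0 0;0 0 7 0 0;0 0 0 0 0;0 4 0 0 0;0 4 0 0 0;0 0 0 0 0"

```text
time_s: 15.02
position: [0.4648, -0.3314, 0.0604]
tcp_rot: [[-0.949, -0.316, 0.001], [-0.316, 0.949, -0.0], [-0.0, -0.0, -1.0]]
ft_force: [0.1, 0.3, 0.2]
finger_gap: 0.0004
finger_force: 0.0
```

Call:
play_rows:
  targets: "0.4 3 0 1 0;0.7 6 0 2 0;1.1 8.9 0 3 0;1.1 8.9 0 3 0;1.1 8.9 0 3 0;1.1 8.9 0 3 0;1.1 8.9 0 3 0;1.1 8.9 0 3 0;1.1 8.9 0 3 0;1.1 8.9 0 3 0;1.1 8.9 0 3 0;0 0 0 0 0"

```text
time_s: 16.52
position: [0.4463, -0.2445, 0.0601]
tcp_rot: [[-0.98, 0.201, -0.0], [0.201, 0.98, -0.0], [-0.0, -0.0, -1.0]]
ft_force: [-1.8, -1.3, 0.6]
finger_gap: 0.0004
finger_force: 1.1
```

Run:
```python
from h import *
s=state();print(s["position"],s["ft_force"])
P=[]
for n in ["scene","side"]:
    p,w=cloud(n);H=cv2.cvtColor(p,cv2.COLOR_RGB2HSV).astype(int);z=w[...,2];x,y=w[...,0],w[...,1]
    F=(x>.4)&(x<.75)&(y>-.42)&(y<-.03)
    for t,m in dict(handle=F&(H[...,0]<15)&(H[...,1]>120)&(z>.075)&(z<.094)&(x<.5),tubes=F&(z>.09)&(z<.105)&(x>.52)&(x<.62)&(y>-.27)&(H[...,1]>120)).items():
        q=w[m];print(n,t,len(q),cv2.minAreaRect((q[:,:2]*1000).astype(np.float32)) if len(q)>4 else '')
    P.append(p[:,:,::-1])
cv2.imwrite("pics/f.png",np.hstack([cv2.resize(P[0][160:340,100:320],(400,500)),cv2.resize(P[1][160:340,200:400],(400,500))]))
```

```text
[ 0.44634419 -0.24453082  0.06007262] [-1.76597832 -1.26796951  0.56951773]
scene handle 32 ((458.6635437011719, -224.58998107910156), (7.65038537979126, 25.786935806274414), 43.134910583496094)
scene tubes 178 ((565.5673828125, -174.33819580078125), (87.93321990966797, 15.460444450378418), 82.91036224365234)
side handle 0 
side tubes 41 ((561.9887084960938, -208.6407012939453), (24.76862907409668, 13.314002990722656), 46.61592483520508)
```

View pics/f.png

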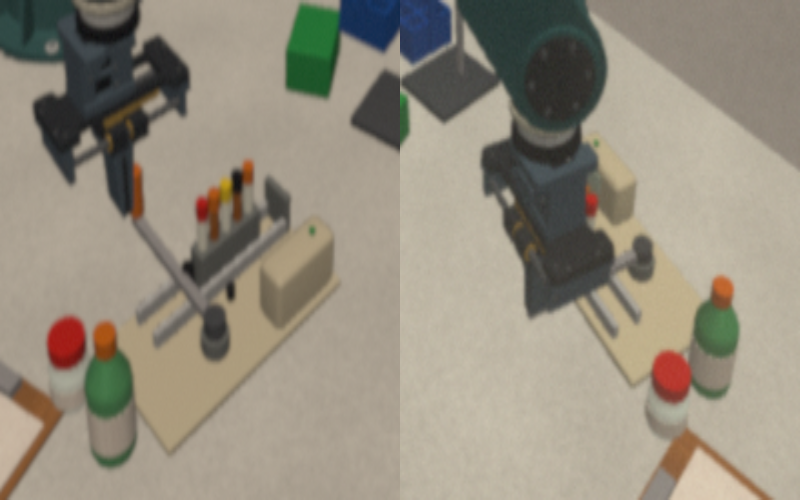

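The handle is against the finger (scene crop 137,190) and the rack is sliding along the lane. Continuing towards the stop.

Call:
play_rows:
  targets: "1.1 8.9 0 3 0;1.1 8.9 0 3 0;1.1 8.9 0 3 0;1.1 8.9 0 3 0;1.1 8.9 0 3 0;0.7 6 0 2 0;0.3 3 0 1 0;0 0 0 0 0"

```text
time_s: 17.62
position: [0.4576, -0.1924, 0.0598]
tcp_rot: [[-0.87, 0.493, -0.0], [0.493, 0.87, 0.0], [0.0, -0.0, -1.0]]
ft_force: [-2.0, -1.2, 0.4]
finger_gap: 0.0002
finger_force: 1.4
```

Call:
play_rows:
  targets: "0.3 3 0 1 0;0.3 3 0 1 0;0.3 2 0 0.7 0;0 0 0 0 0"

```text
time_s: 18.12
position: [0.4608, -0.185, 0.0598]
tcp_rot: [[-0.845, 0.534, -0.001], [0.534, 0.845, 0.0], [0.001, -0.0, -1.0]]
ft_force: [-4.2, -2.3, 0.9]
finger_gap: 0.0003
finger_force: 1.8
```

Call:
play_rows:
  targets: "0 1.5 0 0 0;0 1.5 0 0 0;0 0 0 0 0"

```text
time_s: 18.5
position: [0.4623, -0.1825, 0.0598]
tcp_rot: [[-0.845, 0.534, -0.001], [0.534, 0.845, 0.0], [0.001, -0.0, -1.0]]
ft_force: [-4.6, -1.1, 0.6]
finger_gap: 0.0002
finger_force: 1.9
```

Call:
play_rows:
  targets: "0 1 0 0 0;0 1 0 0 0;0 0 0 0 0"

```text
time_s: 18.88
position: [0.4634, -0.1808, 0.0598]
tcp_rot: [[-0.845, 0.534, -0.001], [0.534, 0.845, 0.0], [0.001, -0.0, -1.0]]
ft_force: [-5.0, -2.2, 1.1]
finger_gap: 0.0001
finger_force: 2.0
```

Call:
play_rows:
  targets: "0 1 0 0 0;0 0 0 0 0;0 1 0 0 0;0 0 0 0 0"

```text
time_s: 19.38
position: [0.4644, -0.1791, 0.0598]
tcp_rot: [[-0.845, 0.534, -0.001], [0.534, 0.845, 0.0], [0.001, -0.0, -1.0]]
ft_force: [-5.1, -1.7, 1.1]
finger_gap: 0.0006
finger_force: 2.1
```

Call:
play_rows:
  targets: "0 1 0 0 0;0 1 0 0 0;0 0 0 0 0"

```text
time_s: 19.75
position: [0.4654, -0.1774, 0.0597]
tcp_rot: [[-0.845, 0.534, -0.001], [0.534, 0.845, 0.0], [0.001, -0.0, -1.0]]
ft_force: [-5.1, -2.3, 0.3]
finger_gap: 0.0006
finger_force: 2.2
```

Call:
play_rows:
  targets: "0 1 0 0 0;0 1 0 0 0;0 0 0 0 0"

```text
time_s: 20.12
position: [0.4661, -0.176, 0.0597]
tcp_rot: [[-0.846, 0.534, -0.002], [0.534, 0.846, -0.0], [0.001, -0.001, -1.0]]
ft_force: [-9.0, -8.1, 2.5]
finger_gap: 0.0006
finger_force: 5.8
```

Call:
play_rows:
  targets: "0 0.5 0 0 0;0 0 0 0 0;0 0 0 0 0;0 0 0 0 0"

```text
time_s: 20.62
position: [0.4663, -0.1757, 0.0597]
tcp_rot: [[-0.846, 0.534, -0.002], [0.534, 0.846, -0.0], [0.001, -0.001, -1.0]]
ft_force: [-10.3, -9.4, 2.1]
finger_gap: 0.0006
finger_force: 6.8
```

Run:
```python
from h import *
s=state();print(s["position"],s["ft_force"])
o=np.array([553,-246]);a=np.radians(-7.3);R=np.array([[np.cos(a),-np.sin(a)],[np.sin(a),np.cos(a)]])
P=[]
for n,f in [("scene","scene3.npz"),("scene",None)]:
    p,w=(np.load(f)["p"],np.load(f)["w"]) if f else cloud(n)
    H=cv2.cvtColor(p,cv2.COLOR_RGB2HSV).astype(int)
    q=(w[...,:2]*1000-o)@R; z=w[...,2]
    m=(abs(q[...,0])<20)&(q[...,1]>-20)&(q[...,1]<170)
    t=q[m&(z>.093)&(z<.104)&(H[...,1]>100)];print(n,f,len(t),np.percentile(t[:,1],[1,50,99]))
cv2.imwrite("pics/g.png",cv2.resize(p[160:340,100:320,::-1],(733,600)))
```

```text
[ 0.46630362 -0.17574137  0.05969922] [-10.28887472  -9.42261147   2.13311989]
scene scene3.npz 170 [ 13.4412143   51.24207828 100.804024  ]
scene None 156 [ 56.0687659   91.89036248 143.94020456]
```

View pics/g.png

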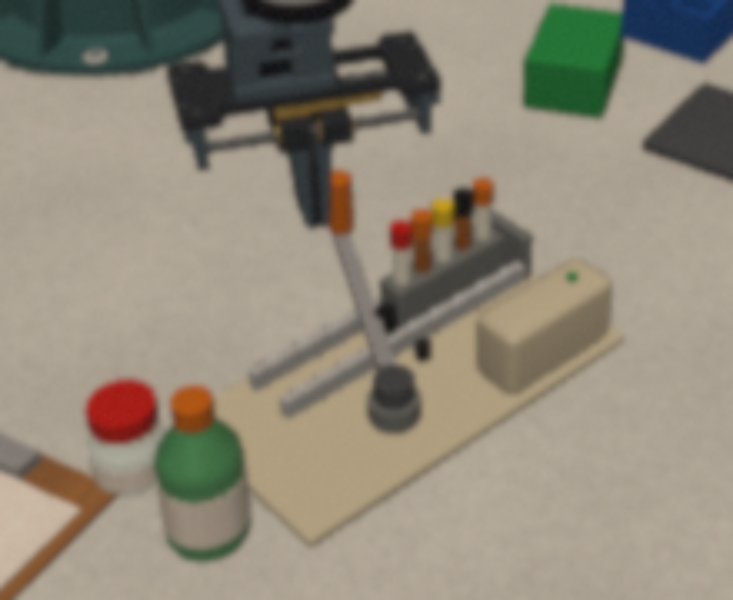

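Pressed firmly (14 N) with the handle at (340,200), the black stop contacts closed, and the rack centred at y about 100 mm. Retreating along the arc so the lever follows back.

Call:
play_rows:
  targets: "0 -3 0 0 0;-2.2 -14.8 0 -5 0;-2.2 -14.8 0 -5 0;-2.2 -14.8 0 -5 0;-2.2 -14.8 0 -5 0;-2.2 -14.8 0 -5 0;-2.2 -14.8 0 -5 0;-2.2 -14.8 0 -5 0;-2.2 -14.8 0 -5 0;-2.2 -14.8 0 -5 0;-1.4 -10 0 -3 0;0 0 0 0 0"

```text
time_s: 22.18
position: [0.461, -0.3191, 0.0601]
tcp_rot: [[-0.963, -0.27, 0.001], [-0.27, 0.963, -0.001], [-0.001, -0.001, -1.0]]
ft_force: [0.7, -0.5, 2.1]
finger_gap: 0.0004
finger_force: 0.7
```

Call:
play_rows:
  targets: "0 -8 0 -2.5 0;0 -10 0 0 0;0 -4 0 0 0;0 0 -10 0 0;0 0 -30 0 0;0 0 -50 0 0;0 0 -50 0 0;0 0 -40 0 0;0 0 -20 0 0;0 0 0 0 0;0 0 0 0 0;0 0 0 0 0"

```text
time_s: 23.68
position: [0.4664, -0.3388, 0.2583]
tcp_rot: [[-0.95, -0.312, -0.002], [-0.312, 0.95, 0.002], [0.001, 0.002, -1.0]]
ft_force: [0.7, 0.1, -0.7]
finger_gap: 0.0006
finger_force: 0.0
```

Run:
```python
from h import *
o=np.array([553,-246]);a=np.radians(-7.3);R=np.array([[np.cos(a),-np.sin(a)],[np.sin(a),np.cos(a)]])
P=[]
for n in ["scene","side"]:
    p,w=cloud(n);H=cv2.cvtColor(p,cv2.COLOR_RGB2HSV).astype(int);h,s=H[...,0],H[...,1]
    q=(w[...,:2]*1000-o)@R; z=w[...,2];x,y=w[...,0],w[...,1]
    t=q[(abs(q[...,0])<20)&(q[...,1]>-20)&(q[...,1]<170)&(z>.093)&(z<.104)&(s>100)]
    print(n,np.percentile(t[:,1],[1,50,99]) if len(t) else 0)
    for k,m in dict(handle=(h<15)&(s>120)&(z>.083)&(z<.094)&(x<.5)&(x>.4)&(y<-.1),tray=(abs(h-112)<12)&(s>120)&(z>.08)&(z<.15),red=((h<6)|(h>174))&(s>150)&(z>.05)&(z<.07)&(y<-.3)).items():
        b=w[m];print(k,len(b),cv2.minAreaRect((b[:,:2]*1000).astype(np.float32)) if len(b)>4 else '')
    P.append(p[:,:,::-1])
cv2.imwrite("pics/i.png",np.hstack([cv2.resize(P[0][80:340,80:380],(400,600)),cv2.resize(P[1][80:340,150:400],(400,600))]))
```

```text
scene [ 56.6446136   93.74718734 144.74388498]
handle 42 ((459.8211975097656, -307.79156494140625), (15.759490013122559, 14.532958030700684), 53.96083068847656)
tray 708 ((549.1777954101562, 184.10653686523438), (80.29537200927734, 88.8526840209961), 4.4145708084106445)
red 269 ((518.9137573242188, -391.08087158203125), (38.29316329956055, 38.513824462890625), 53.59857940673828)
side [ 54.39015828  86.27645247 141.88045237]
handle 55 ((456.3890686035156, -307.1101989746094), (18.628559112548828, 16.564868927001953), 57.382118225097656)
tray 258 ((544.8899536132812, 183.39816284179688), (78.68255615234375, 86.08634185791016), 5.662199020385742)
red 234 ((514.9039306640625, -391.45770263671875), (40.2172966003418, 37.82881546020508), 39.44032669067383)
```

View pics/i.png

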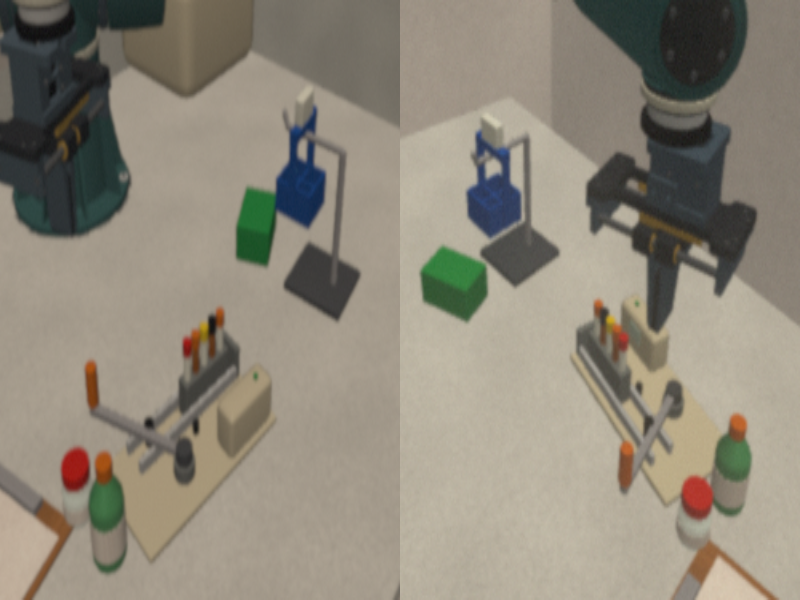

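The final views show the caddy hanging upright (scene crop 302,190). The rack is up the lane (210,360, y about 98-100 mm), the lever is back at rest (92,385), and the bottle, jar and tip box are unmoved.

```bash
python3 -c "from rig import hand_in; print(hand_in())"
```

```text
the job is handed in; nothing more can be done
None
```

The job is handed in, with no verdict returned: the caddy hangs released on the hook, the lever was pressed to its stop at about 14 N and has sprung back, the rack measures y ≈ 98–100 mm, and the bottle, jar and tip box look unmoved.

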